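# Close the slide box and hold the reader over its tag

### The job

Gently lower the lid of the blue slide box until it is fully closed. Then pick up the white tag reader from its charging pad by its orange handle, carry it over the row of blue-capped bottles to the box, and finish while still holding it in the gripper, motionless and level about 15 mm above the paper tag on the lid, centred on the tag and lined up lengthwise with it. The reader must never touch the box or the lid, and the bottles and the stack of dishes must stay where they are.

Things in the scene. Friction and masses are not known exactly. Their poses are not given: they have to be found in the camera images.
- slide_box: Blue microscope-slide box, fixed, 165 (x) x 210 (y) x 35 mm high, open on top, slides inside. Origin: centre of its underside on the bench; z up; the lid is hinged along its +x (far) edge. Yaw within 20 degrees, front (-x) towards the robot. It stands left or right of the bottles, the reader on the other side.
- lid (a joint): Lid hinge, rad: 0 closed flat, 1.57 upright at the box's +x edge (starts 1.15 to 1.6). Stiff: stays where left; about 3 N at the free edge moves it. The lid is a slab 165 mm from hinge to free edge, 210 wide, 10 thick, 160 g, with a white tab sticking out 9 mm mid free edge. Closed, its upper face is 45.5 mm above the bench. Closed fingertips can push it down on its outer face.
- hinge (a point): Point on the hinge line of the lid, in the middle of the box's +x edge, 35.5 mm above the bench, at the level of the lid's inner face when closed; the hinge line runs along the box's y axis.
- tag (a point): Centre of the paper tag (50 mm along x, 80 mm along y, white with rectangular copper rings and a dark centre) stuck flat on the middle of the lid's outer face, 82.5 mm from the hinge. Its z axis points out of the lid (up when closed); the tag's long side is its y axis. It turns with the lid; closed, it lies 46.5 mm above the bench.
- reader: Tag reader, loose, about 180 g (varies): white flat head 50 (x) x 80 (y) x 16 mm, on it an upright orange handle block 22 mm thick (x) x 50 mm long (y), from 16 to 70 mm above the underside, centred. Origin: centre of the flat underside, which is the reading face; z up; the long side is y. It stands upright on the charging pad, turned up to 45 degrees.
- pad: Grey charging pad, fixed, 110 (x) x 130 (y) x 8 mm, origin under its centre. The reader stands loosely on it.
- tray: White spill mat, fixed, 240 (x) x 80 (y) x 6 mm, origin under its centre, running away from the robot between the slide box and the pad. Three bottles stand on it in a row.
- dishes: Stack of clear dishes beyond the bottles, 90 mm across, 90 mm tall; loose, leave alone; origin under its centre.
- bottle0: Clear media bottle with blue cap, 56 mm across, 105 mm tall, standing on the spill mat (cap top 111 mm above the bench); loose, leave alone; origin under its centre.
- bottle1: Clear media bottle with blue cap, 56 mm across, 105 mm tall, standing on the spill mat (cap top 111 mm above the bench); loose, leave alone; origin under its centre.
- bottle2: Clear media bottle with blue cap, 56 mm across, 105 mm tall, standing on the spill mat (cap top 111 mm above the bench); loose, leave alone; origin under its centre.
Things that resemble listed ones, but are neither listed nor needed, are in the scene too. Leave any pink or purple look-alike of the reader alone.

How it is judged:
By the outcome, as a careful person would: the job done as asked, in the order asked, and still so for the second after the job is handed in, while the arm keeps its last pose, push and grip.
It also fails if it takes over 66 s, if anything falls off the work surface, if the arm or the gripper's body presses on something with over 40 N, if the wrist force passes 120 N, or if a joint passes its speed limit or range.

### The arm

A 6-joint arm with a two-finger parallel gripper is mounted at the origin on the work surface. World frame = base frame: x ahead of the robot, y to its left, z up, the work surface at z = 0. Lengths are in m, angles in rad, forces in N, time in s.
With the tool pointing down it reaches from about 0.275 to 0.75 m from the base axis. Payload 10.2 kg.
Tool frame: the origin (TCP) lies between the finger pads; the fingertips stand 11 mm ahead of it and the grasp point (between the pads) lies 8 mm behind it; z points along the fingers, y is the line along which they close (so a half turn about z gives the same grasp; the last joint's range is limited). The gripper opens to 85 mm and grips with 20 to 120 N. Pads are 22 mm wide; open, the fingers measure 114 mm over their backs; the gripper's body (76 mm by 85 mm) begins 54 mm behind the grasp point. The pads swing forward as they close: fully open they stand 13 mm farther back than shut.
Start: joints at [-1.444, 0.313, 1.498, -0, 1.331, -0.223], TCP at [0.18, -0.493, 0.242] pointing down, gripper open.
Joint ranges: [-2.94, 2.94], [-0.97, 2.17], [0.19, 2.56], [-1.23, 4.37], [0.02, 3.11], [-2.88, 2.88]. Speed limits (rad/s): [2.39, 2.39, 3.01, 3.14, 3.14, 3.14].

### API

Orientations are given as a unit quaternion [w, x, y, z].
In Python, from workcell import movep, servo_line, set_joints, set_gripper, pause, solve_ik, camera, Unreachable, hand_in, get_time, get_joints, get_joint_vel, get_joint_efforts, get_ee_pos, get_tcp_rot, get_force, get_moment, get_opening, get_finger_force gives the robot as it stands. Calls block until the motion is done:
- movep(position, orientation): joint-space move of the TCP to a pose.
- servo_line(position, rotation=None, speed=0.15, threshold=None): straight line of the TCP; rotation=None keeps the orientation; speed is the mean speed in m/s. With threshold (N) it stops when the force on the tool has changed by that much, and returns True; else False.
- set_joints(angles): joint-space move.
- set_gripper(opening, grasp_force=None): finger opening in m; grasp_force is the grip in N (None keeps the last); returns when the fingers have stopped.
- pause(seconds).
- solve_ik(position, orientation): joint angles nearest the present ones, or None.
- camera(name): name is "side" or "top"; returns a dict with "img" (480x640x3 uint8, blue, green, red), "fx", "fy", "cx", "cy" (pixels), "position" and "orientation" of the camera in the world. Camera axes: x right, y down, z forward; pixel columns grow to the right and rows downward; lengths in m; the calibration is good to about 2 mm. A picture is of the moment at which its call begins. There is no depth.
A pose or a line that the arm cannot do raises Unreachable and nothing moves.
- hand_in(): hands the job in; it is judged then, once.
Readings, each from a call of its own:
- get_time(): time.
- get_joints(): joint angles.
- get_joint_vel(): joint speeds.
- get_joint_efforts(): joint torques, N m.
- get_ee_pos(): TCP position.
- get_tcp_rot(): TCP orientation.
- get_force(): force on the tool from outside, world axes, zero at the start.
- get_moment(): the same for the moment, N m.
- get_opening(): finger opening in m.
- get_finger_force(): force on a finger pad.
Only numpy, scipy, OpenCV 4.12 (cv2) and the standard library are available. Lean on these libraries where they do the work, as an engineer would, in place of code of your own. Each camera call takes 0.05 s, during which the arm holds its last target. There are 200 camera calls.

## Working session

There is one attempt and no reset: what is moved stays moved. The work goes in short steps, each a Python script; the robot and the scene stay as the last script left them, time stands still between calls to the robot, and variables do not carry over. Pictures are saved under pics/ and viewed, at most 10 in all, crops included, and the job is handed in when it is done.

```bash
mkdir -p pics; ls
python3 - <<'E'
from workcell import *
import cv2
for n in("side","top"):
    c=camera(n); cv2.imwrite(f"pics/{n}0.png",c["img"]); print(n,{k:v for k,v in c.items() if k!="img"})
print(get_time(),get_tcp_rot(),get_opening())
E
```

```text
pics
side {'fx': 479.6544875999364, 'fy': 479.6544875999364, 'cx': 323.138388269141, 'cy': 235.6831958763908, 'position': array([0.38811247, 0.75881328, 0.60267259]), 'orientation': array([ 0.03171203, -0.04745952,  0.88305854, -0.46577845])}
top {'fx': 540.3782640044639, 'fy': 540.3782640044639, 'cx': 312.6194002186267, 'cy': 231.91847539175234, 'position': array([ 0.39672218, -0.00228775,  1.1553699 ]), 'orientation': array([-0.04237696,  0.70881482, -0.7036535 ,  0.0256417 ])}
0.1 [-5.55326831e-04  9.84747144e-01  1.73990668e-01  2.61424799e-05] 0.08524789533643821
```

View pics/side0.png

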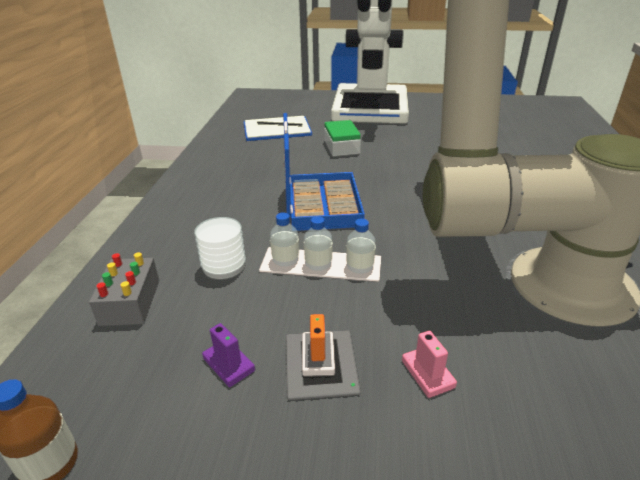

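View pics/top0.png

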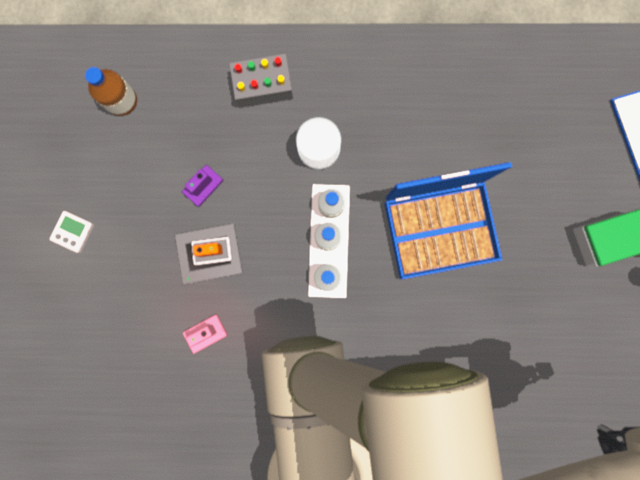

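Top picture: the box is on the right at about (443,228) with its lid nearly upright. The bottle caps are at (332,203), (328,234) and (328,278), and the dishes are at (319,143). Things that could be taken for the reader are the orange-handled white one on the grey pad (207,250), purple (202,185), pink (205,333) and the white meter (71,231). By the description it is the orange one. I'll check that in a close crop.

Run:
```python
import cv2,numpy as np
t=cv2.imread("pics/top0.png")
a=cv2.resize(t[215:295,165:255],None,fx=4.4,fy=4.4,interpolation=cv2.INTER_CUBIC)   # reader
b=cv2.resize(t[155:285,380:515],None,fx=2.95,fy=2.95,interpolation=cv2.INTER_CUBIC)
h=max(a.shape[0],b.shape[0]); p=lambda i:cv2.copyMakeBorder(i,0,h-i.shape[0],0,0,cv2.BORDER_CONSTANT)
o=np.hstack([p(a),p(b)]); print(o.shape,a.shape); cv2.imwrite("pics/crop1.png",o)
```

```text
(384, 794, 3) (352, 396, 3)
```

View pics/crop1.png

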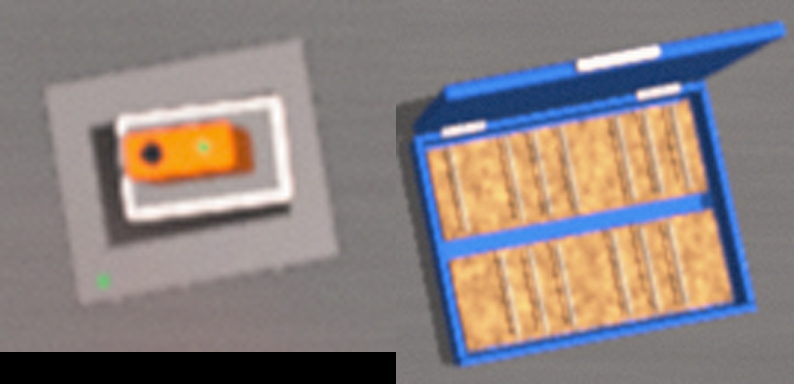

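The crop confirms the choice: a white head with an orange handle on the grey pad. Next I'll fit poses from the corners.

```bash
cat > h.py <<'E'
import numpy as np,cv2
from scipy.spatial.transform import Rotation as R
from scipy.optimize import least_squares
from workcell import *
def rot(q): return R.from_quat(np.roll(q,-1))
def proj(c,P):
    p=rot(c["orientation"]).inv().apply(np.atleast_2d(P)-c["position"])
    return np.c_[c["fx"]*p[:,0]/p[:,2]+c["cx"],c["fy"]*p[:,1]/p[:,2]+c["cy"]]
def ray(c,uv,z):
    d=rot(c["orientation"]).apply([(uv[0]-c["cx"])/c["fx"],(uv[1]-c["cy"])/c["fy"],1]); o=c["position"]
    return o+d*(z-o[2])/d[2]
def world(p,L):
    L=np.atleast_2d(L); return np.c_[L[:,:2]@R.from_euler('z',p[2]).as_matrix()[:2,:2].T+p[:2],L[:,2]]
def fit(c,L,uv,p0):
    s=least_squares(lambda p:(proj(c,world(p,L))-uv).ravel(),p0,loss='soft_l1')
    return s.x,np.abs(s.fun).max()
def rect(a,b,z): return np.array([[a,b,z],[a,-b,z],[-a,-b,z],[-a,b,z]])/1.
def q(r): return np.roll(r.as_quat(),1)
def down(yaw,tilt=0):  # tool z down, tool y (closing line) at yaw from world y; 
    return q(R.from_euler('z',yaw)*R.from_euler('y',tilt)*R.from_euler('x',np.pi))
E
python3 - <<'E'
from h import *
c=camera("top")
A=lambda l:np.array(l,float)
rd=A([[118,118],[280,97],[292,200],[130,218],[125,132],[235,122],[238,172],[130,180]])/4.4+[165,215]-.4
bx=(A([[415,140],[706,86],[754,308],[460,363]])-[396,0])/2.95+[380,155]-.4
B,e=fit(c,rect(.0825,.105,.035),bx,[.4,-.2,.1]); print("box",B,e)
L=np.r_[rect(.025,.04,.024),rect(.011,.025,.078)]
r,e=fit(c,L,rd,[.35,.2,.1]); print("reader",r,e)
print("pad-free head only",fit(c,L[:4],rd[:4],[.35,.2,.1]),fit(c,L[4:],rd[4:],[.35,.2,.1]))
def lid(a,r,y=0,n=.005): return [.0825-r*np.cos(a)+n*np.sin(a),y,.0355+r*np.sin(a)+n*np.cos(a)]
tab=(A([[620-396,57]]))/2.95+[380,155]-.4
for a in(1.1,1.2,1.3,1.4,1.5,1.6): print(a,proj(c,world(B,lid(a,.174)))-tab)
print("tag",world(B,[0,0,.0465]))
for n,u in(("b0",(332,203)),("b1",(328,234)),("b2",(328,278))): print(n,ray(c,u,.111))
print("dish",ray(c,(319,143),.09))
s=camera("side")
print("side: reader handle top",proj(s,world(r,[0,0,.078])),"tab",[proj(s,world(B,lid(a,.17))).round() for a in(1.2,1.4,1.6)])
E
```

```text
box [ 0.50987003 -0.24589093  0.19012272] 1.3133218485215536
reader [0.46500689 0.23786013 0.12026596] 0.867309785176559
pad-free head only (array([0.46510406, 0.23837271, 0.13118584]), np.float64(0.570798381926636)) (array([0.46483593, 0.23748212, 0.09240617]), np.float64(0.26851152043860793))
1.1 [[ 5.94390809 43.17874656]]
1.2 [[ 4.99987404 33.87042028]]
1.3 [[ 3.74815004 24.28936986]]
1.4 [[ 2.20477752 14.58018372]]
1.5 [[0.39210557 4.89211313]]
1.6 [[-1.66180478 -4.62541351]]
tag [[ 0.50987003 -0.24589093  0.0465    ]]
b0 [ 0.55436742 -0.01444723  0.111     ]
b1 [ 0.49359056 -0.00699366  0.111     ]
b2 [ 0.4085271  -0.00747804  0.111     ]
dish [0.67936144 0.0120659  0.09      ]
side: reader handle top [[315.81943045 325.25732989]] tab [array([[311., 130.]]), array([[296., 127.]]), array([[280., 127.]])]
```

Everything is consistent: the box yaw is 0.19, the lid is at about 1.55 rad, and the bottles sit at y≈-0.01. Now I'll lower the lid from behind with closed fingertips.

```bash
cat > lid.py <<'E'
from h import *
B=[.5099,-.2459,.190]; o=down(B[2])
def tcp(a,r=.13,off=0): return world(B,[.0825-r*np.cos(a)+.010*np.sin(a)+.011+off*np.sin(a),0,.0355+r*np.sin(a)+.010*np.cos(a)+.011+off*np.cos(a)])[0]
s=tcp(1.6,off=.03); hi=s.copy(); hi[2]=.36
print(s,[solve_ik(p,o) is not None for p in (hi,s,tcp(0))], solve_ik(s,o))
E
cat > go1.py <<'E'
from lid import *
set_gripper(0,20)
p=get_ee_pos(); servo_line([p[0],p[1],.36],speed=.25)
movep(hi,o); print(get_time())
print(servo_line(s,speed=.15,threshold=6),get_ee_pos(),get_time(),get_force())
E
python3 lid.py && python3 go1.py
```

```text
[ 0.64470844 -0.21997366  0.17527659] [True, True, True] [-5.00380435e-01  7.15961832e-01  1.04349615e+00 -4.44089210e-16
  1.38213467e+00  8.80415892e-01]
[ 0.64470844 -0.21997366  0.17527659] [True, True, True] [-5.00380435e-01  7.15961832e-01  1.04349615e+00 -4.44089210e-16
  1.38213467e+00  8.80415892e-01]
3.5333
False [ 0.64500375 -0.22017379  0.176312  ] 4.9167 [ 0.47142213 -0.92837549 -0.01654525]
```

Run:
```python
from lid import *
for a in list(np.arange(1.55,.05,-.15))+[.06]:
    st=servo_line(tcp(a),speed=.06,threshold=15)
    print(round(a,2),st,get_force().round(1),round(get_time(),2))
    if st: break
else:
    print(servo_line(tcp(0,off=-.006),speed=.02,threshold=8),get_ee_pos(),get_force(),get_time())
cv2.imwrite("pics/side1.png",camera("side")["img"])
```

```text
[ 0.64470844 -0.21997366  0.17527659] [True, True, True] [-5.00380435e-01  7.15961832e-01  1.04349615e+00 -4.44089210e-16
  1.38213467e+00  8.80415892e-01]
1.55 False [-0.1 -0.3  0.7] 5.67
1.4 False [ 0.4 -0.5  0.6] 6.15
1.25 False [-0.2  0.   0.3] 6.62
1.1 False [-0.   0.4 -0. ] 7.1
0.95 False [0.4 0.5 0.1] 7.58
0.8 False [-0.5 -0.5  0.3] 8.05
0.65 False [-0.1  0.2  1.1] 8.53
0.5 False [-0.4  0.9  0.3] 9.0
0.35 False [-0.8 -0.6 -0.3] 9.47
0.2 False [-0.4 -0.8  0.5] 9.95
0.06 False [ 0.6 -0.7  0.3] 10.4
True [ 0.47442349 -0.25291671  0.05647952] [-2.12933386  1.00518148  7.90080633] 10.8833
```

View pics/side1.png

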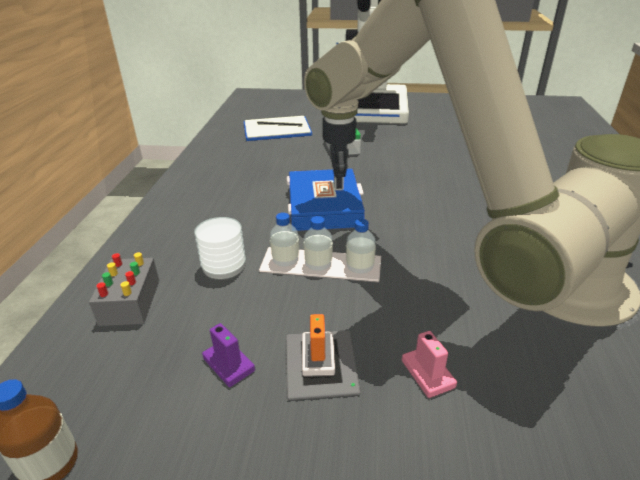

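The side picture shows the lid flat with the tag up at about (324,189). The tip stopped at z=45.5 mm, which matches closed. I'll take a clean top picture of the tag, then grasp the reader.

Run:
```python
from h import *
p=get_ee_pos(); servo_line([p[0],p[1],.30],speed=.2)
r=[.4650,.2378,.118]; o=down(r[2]+np.pi/2)
movep([r[0],r[1],.25],o); set_gripper(.07,30)
cv2.imwrite("pics/top2.png",camera("top")["img"])
st=servo_line([r[0],r[1],.050],speed=.12,threshold=6); print(st,get_ee_pos(),get_time())
if not st:
    set_gripper(0,45); print(get_opening(),get_finger_force(),get_force(),get_time())
    servo_line([r[0],r[1],.075],speed=.04); print(get_opening(),get_force())
    servo_line([r[0],r[1],.25],speed=.15); pause(.3); print(get_force(),get_opening(),get_ee_pos(),get_time())
c=camera("top")["img"];s=camera("side")["img"]
t=cv2.imread("pics/top2.png")
cv2.imwrite("pics/top3.png",c);cv2.imwrite("pics/side3.png",s)
f=lambda i:cv2.resize(i,(400,400),interpolation=cv2.INTER_CUBIC)
cv2.imwrite("pics/m3.png",np.hstack([f(t[165:295,380:510]),f(s[130:350,210:430])]))
```

```text
False [0.46527842 0.23789856 0.05051164] 16.625
0.021189638058188142 49.60232377052307 [-0.60244673  0.71636465  1.61726114] 17.1167
0.021982652437971043 [-0.10243525 -0.79362801 -2.35614315]
[-0.81677488 -0.88000238 -2.31657088] 0.02155918459948401 [0.46494394 0.23778478 0.249736  ] 19.5083
```

View pics/m3.png

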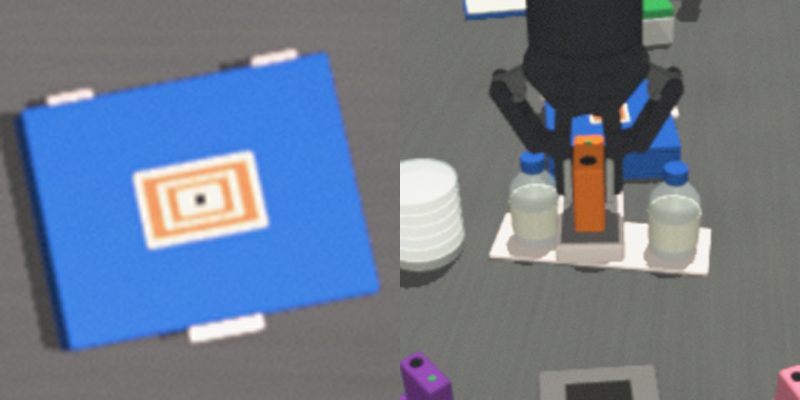

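Left crop: the lid is closed, with the tag centred at (201,199) in the crop. Right crop: the reader hangs upright in the gripper. Next I'll fit the tag, carry the reader over at safe height, and inspect it at a 60 mm hover.

Run:
```python
from h import *
c=camera("top"); A=lambda l:np.array(l,float)/(400/130)+[380,165]-.35
tg=A([[133,174],[253,151],[269,225],[149,249]]); ld=A([[20,113],[327,54],[379,291],[70,350]])
T,e=fit(c,rect(.025,.04,.0465),tg,[.5,-.25,.19]); print("tag",T,e, ray(c,A([[200,199]])[0],.0465))
D,e=fit(c,rect(.0825,.105,.0455),ld,[.5,-.25,.19]); print("lid",D,e)
both,e=fit(c,np.r_[rect(.025,.04,.0465),rect(.0825,.105,.0455)],np.r_[tg,ld],[.5,-.25,.19]); print("both",both,e)
np.save("tag.npy",both)
p=get_ee_pos(); o=down(both[2]+np.pi/2)
servo_line([both[0],both[1],.25],rotation=o,speed=.15)
servo_line([both[0],both[1],.0465+.06+.0425],speed=.12); pause(.3)
print(get_ee_pos(),get_force(),get_time())
s=camera("side"); cv2.imwrite("pics/side4.png",s["img"]); t=camera("top"); cv2.imwrite("pics/top4.png",t["img"])
e=get_ee_pos(); P=[e[0],e[1],both[2]]
for z in (0,.016): print(proj(s,world(P,rect(.025,.04,z+e[2]-.0425))).round(1).tolist())
print(proj(s,world(both,rect(.025,.04,.0465))).round(1).tolist())
cv2.imwrite("pics/c4.png",cv2.resize(s["img"][110:230,245:405],None,fx=5,fy=5,interpolation=cv2.INTER_CUBIC))
```

```text
tag [ 0.51026357 -0.2470618   0.19888798] 0.38309292450966836 [ 0.51070419 -0.24642276  0.0465    ]
lid [ 0.50941566 -0.24582781  0.19620239] 0.817108267620597
both [ 0.50995035 -0.24644477  0.19676876] 1.0270695541033206
[ 0.51003404 -0.24652252  0.14931179] [ 0.13458051  0.55652583 -2.19653452] 24.3417
[[313.0, 174.6], [310.8, 159.3], [331.6, 158.3], [335.1, 173.5]]
[[312.8, 168.2], [310.6, 153.1], [331.6, 152.2], [335.1, 167.1]]
[[313.6, 197.8], [311.5, 181.7], [331.7, 180.7], [335.0, 196.7]]
```

View pics/c4.png

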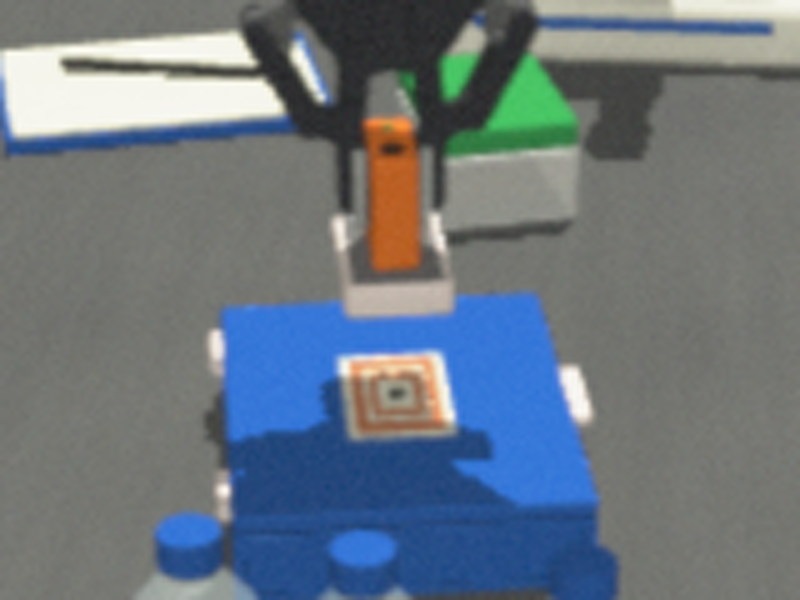

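Side view: the reader is above the tag. Its bottom front edge is about 1 px higher relative to the tag than predicted, so either z or y is off by a few mm. The top view should settle which.

Run:
```python
from h import *
t=camera("top"); b=np.load("tag.npy"); e=get_ee_pos(); P=[e[0],e[1],b[2]]
x0,y0=395,170; f=lambda u:((u-[x0,y0]+.5)*7-.5).round().tolist()
for z in (0,.016,): print("head",z,f(proj(t,world(P,rect(.025,.04,z+e[2]-.0425)))))
print("handle top",f(proj(t,world(P,rect(.011,.025,.07+e[2]-.0425)))))
print("tag",f(proj(t,world(b,rect(.025,.04,.0465)))))
cv2.imwrite("pics/c5.png",cv2.resize(cv2.imread("pics/top4.png")[y0:y0+80,x0:x0+110],None,fx=7,fy=7,interpolation=cv2.INTER_CUBIC))
```

```text
head 0 [[238.0, 338.0], [521.0, 284.0], [560.0, 460.0], [275.0, 515.0]]
head 0.016 [[249.0, 331.0], [536.0, 276.0], [576.0, 455.0], [287.0, 510.0]]
handle top [[357.0, 347.0], [547.0, 311.0], [565.0, 394.0], [375.0, 430.0]]
tag [[199.0, 363.0], [467.0, 312.0], [503.0, 479.0], [234.0, 530.0]]
```

View pics/c5.png

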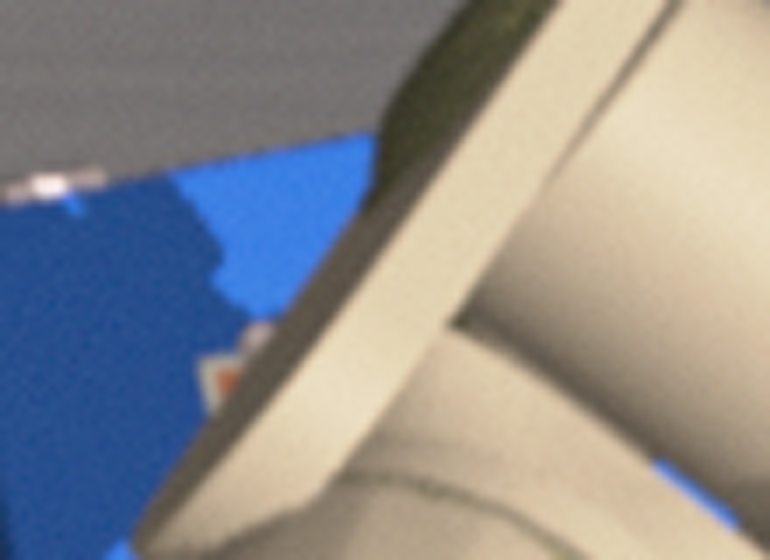

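```bash
cat > m.py <<'E'
from h import *
from scipy.ndimage import map_coordinates
s=None
def edge(img,P0,d,chan,lo=-.02,hi=.02):
    """offset t (m) along d from P0 where chan crosses half level, sampled in side image"""
    t=np.linspace(lo,hi,161); uv=proj(s,np.array(P0)+t[:,None]*np.array(d))
    I=chan(img.astype(float)); v=np.mean([map_coordinates(I,[uv[:,1],uv[:,0]+k],order=1) for k in(-2,-1,0,1,2)],0)
    h=(v.max()+v.min())/2; i=np.where(np.diff(np.sign(v-h)))[0]
    return [round(float(t[j])*1e3,2) for j in i]
org=lambda I:I[...,2]-I[...,0]
blu=lambda I:I[...,0]-I[...,2]
E
python3 - <<'E'
import m; from m import *
m.s=camera("side"); b=np.load("tag.npy")
im=[cv2.imread(f"pics/side{k}.png") for k in(0,3,4)]
r=[.4650,.2378,.118]; e3=[.46494,.23778,.118]; e4=get_ee_pos(); e4=[e4[0],e4[1],b[2]]
z=[.008,.2497-.0425,get_ee_pos()[2]-.0425]
for I,P,zz in zip(im,(r,e3,e4),z):
    lx=world(P,[0,.025,zz+.016])[0]; d=world([0,0,P[2]],[0,1,0])[0]
    print("handle-bottom edge: y-equiv mm",edge(I,lx,d,org),"z-equiv",edge(I,lx,[0,0,1],org,-.015,.015),
     "top back z-eq",edge(I,world(P,[0,-.025,zz+.07])[0],[0,0,1],org,-.015,.02))
    # lateral: across front face mid height
    print("  lateral",edge(I,world(P,[0,.025,zz+.03])[0],world([0,0,P[2]],[1,0,0])[0],org))
d=world([0,0,b[2]],[0,1,0])[0]
print("tag front edge y",edge(im[2],world(b,[0.0,.04,.0465])[0],d,blu,-.015,.025))
print("tag x edges",edge(im[2],world(b,[0,.033,.0465])[0],world([0,0,b[2]],[1,0,0])[0],blu,-.04,.04))
E
```

```text
handle-bottom edge: y-equiv mm [-3.0] z-equiv [3.37] top back z-eq [-11.94, -10.19, 0.09]
  lateral [-12.75, 8.25]
handle-bottom edge: y-equiv mm [-4.5] z-equiv [3.19] top back z-eq [0.09]
  lateral [-11.75, 9.75]
handle-bottom edge: y-equiv mm [-6.75] z-equiv [3.19] top back z-eq [-12.37, 1.19]
  lateral [-11.5, 10.25]
tag front edge y [-2.25]
tag x edges [-28.5, 25.5]
```

The edge measurements agree to about 1–2 mm: the reader sits about 1 mm higher in the grip than nominal, and its lateral offset is under 1 mm. I'll descend to the final height and check.

Run:
```python
import m; from m import *
b=np.load("tag.npy"); g=world(b,[-.0005,0,.1028])[0]
print(servo_line(g,speed=.04,threshold=6)); pause(.4)
e=get_ee_pos(); R0=rot(get_tcp_rot()); print(e-g,R0.as_matrix()[:,2].round(4),get_force(),get_opening(),get_time(),np.abs(get_joint_vel()).max())
m.s=camera("side"); I=m.s["img"]; P=[e[0],e[1],b[2]]; zz=e[2]-.0413
for x in(-.02,0,.02): print("bottom front z-eq",edge(I,world(P,[x,.04,zz])[0],[0,0,1],blu,-.008,.008))
print("handle",edge(I,world(P,[0,.025,zz+.016])[0],[0,0,1],org,-.015,.015),"lat",edge(I,world(P,[0,.025,zz+.03])[0],world([0,0,P[2]],[1,0,0])[0],org))
print("tag front z-eq",[edge(I,world(b,[x,.04,.0465])[0],[0,0,1],blu,-.008,.008) for x in(-.02,0,.02)])
cv2.imwrite("pics/c6.png",cv2.resize(I[130:220,265:385],None,fx=6.5,fy=6.5,interpolation=cv2.INTER_CUBIC))
```

```text
False
[ 2.10079892e-05 -8.28221761e-06  3.85088765e-05] [ 1.e-04 -1.e-04 -1.e+00] [ 0.6087002  -0.18837777 -2.66156486] 0.021164199594516965 26.25 0.0013709987407438617
bottom front z-eq [-1.1]
bottom front z-eq [-4.6, -3.2, 1.0]
bottom front z-eq [1.2]
handle [1.69] lat [-13.0, 11.5]
tag front z-eq [[0.5], [1.3], [1.1]]
```

View pics/c6.png

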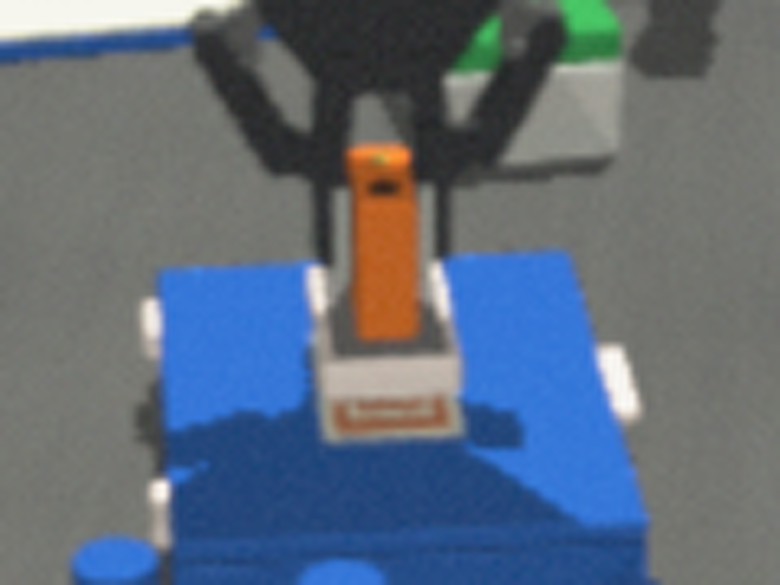

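The final view shows the reader level. Its front bottom edge is at about (391,396) and the tag's front edge at about (394,439). They are aligned to within about 1 mm sideways, and the gap comes out at about 15 mm. The bottles were not touched, so I'm handing in.

```bash
python3 -c "
from workcell import *
print(get_time(),hand_in())"
```

```text
the job is handed in; nothing more can be done
26.3 None
```

I handed the job in at 26.3 s: the lid is closed, and the gripper is holding the reader still and level, measured about 15 mm above the tag and lined up to within 1–2 mm.

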